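# Refill the washed fridge-door bins

## Task

The fridge-door bins have been washed and stand on the shelf: sort the cold food back into them. Stand the two yogurt bottles in the tall three-bay bottle bin and the two jam jars in the low two-bay jar bin, upright on the bin floor and only one to a bay, and lay the butter flat and lengthways in the undivided butter tray, wholly inside its rim. Set things down rather than dropping them, and leave the tall glass storage jar and the cereal bowl where they are.

Things in the scene. Friction and masses are not known exactly. Their poses are not given: they have to be found in the camera images.
- yogurt_a_mid (a point): Drinking-yogurt bottle, peach-coloured plastic with a foil cap, loose, upright: 42 mm diameter, 100 mm tall, about 0.11 kg; straight-sided from 44 to 84 mm above its base (shallow waist below, narrow neck above): grip it there. This point is on its axis half-way up, 50 mm above its base; z runs up the axis. One of two alike; any two bays will do.
- yogurt_b_mid (a point): The second drinking-yogurt bottle, peach-coloured plastic with a foil cap, loose, upright: 42 mm diameter, 100 mm tall, about 0.11 kg; straight-sided from 44 to 84 mm above its base (shallow waist below, narrow neck above): grip it there. This point is on its axis half-way up, 50 mm above its base; z runs up the axis.
- jam_a_mid (a point): Small glass jam jar, dark jam, paper label, steel lid, loose, upright: 56 mm diameter, 66 mm tall, about 0.19 kg; straight-sided from 3 to 47 mm above its base, lid (53.6 mm diameter) from 53 to 66 mm. This point is on its axis half-way up, 33 mm above its base; z runs up the axis. One of two alike; either bay will do.
- jam_b_mid (a point): The second small glass jam jar, dark jam, paper label, steel lid, loose, upright: 56 mm diameter, 66 mm tall, about 0.19 kg; straight-sided from 3 to 47 mm above its base, lid (53.6 mm diameter) from 53 to 66 mm. This point is on its axis half-way up, 33 mm above its base; z runs up the axis.
- butter_mid (a point): Butter block in its yellowish carton with a paper band round the middle, loose, lying flat: 54 mm wide (its x), 98 mm long (its y), 42 mm high (z up), about 0.2 kg. This point is its centre, 21 mm above its underside.
- bottle_bin: Fridge-door bottle bin, the tallest, two cross walls making three bays: grey plastic, fixed, 84 mm wide (its x), 210 mm long (its y) plus 5 mm lugs at the ends; walls 3 mm thick, rim 42 mm high, cross walls 39 mm, floor 4 mm thick. Bays 78 (x) by 66 mm (y) inside, centres at x = 0, y = -69, 0, +69 mm; too tight for fingers beside a bottle, so keep fingertips above the rim. Origin: centre of its underside, z up.
- jar_bin: Low fridge-door jar bin, one cross wall making two bays: grey plastic, fixed, 104 mm wide (its x), 214 mm long (its y) plus 5 mm lugs at the ends; walls 3 mm thick, rim 28 mm high, cross wall 25 mm, floor 4 mm thick. Bays 98 (x) by 102 mm (y) inside, centres at x = 0, y = -53, +53 mm; a jar let go with fingertips above the rim needs no room beside it. Origin: centre of its underside, z up.
- butter_tray: Shallow undivided fridge-door butter tray, the smallest of the three: grey plastic, fixed, 118 mm wide (its x), 150 mm long (its y), walls 3 mm thick, rim 16 mm high, floor 4 mm thick. Origin: centre of its underside, z up; the butter's length goes along the tray's length (y).
- storage_jar: Bystander: tall closed glass storage jar with wooden twist lid, loose, 100 mm diameter, 243 mm tall, off to the robot's right. Origin: centre of its underside. Opposite, to the left some 0.9 m from the base, stands a fixed pale grey dispenser box 170 mm tall; a folded steel stand 16 mm high lies flat to the right of the robot's base.
- cereal_bowl: Bystander: coral plastic cereal bowl, loose, empty, 140 mm across, 60 mm high, at the far edge of the shelf beyond the bins. Origin: centre of its underside.

How it is judged:
By the outcome, as a careful person would: the job done as asked, in the order asked, and still so for the second after the job is handed in, with the robot touching nothing.
It also fails if it takes over 136 s, if anything falls off the work surface, if the arm or the gripper's body presses on something with over 40 N, if the wrist force passes 120 N, or if a joint passes its speed limit or range.

## Robot

A 6-joint arm with a two-finger parallel gripper is mounted at the origin on the work surface. World frame = base frame: x ahead of the robot, y to its left, z up, the work surface at z = 0. Lengths are in m, angles in rad, forces in N, time in s.
With the tool pointing down it reaches from about 0.275 to 0.825 m from the base axis. Payload 4.9 kg.
Tool frame: the origin (TCP) lies between the finger pads; the fingertips stand 25 mm ahead of it and the grasp point (between the pads) lies 6 mm ahead of it; z points along the fingers, y is the direction in which the jaws open and shut (so a half turn about z gives the same grasp; the last joint's range is limited). The gripper opens to 85 mm and grips with 20 to 120 N. Pads are 22 mm wide; open, the fingers measure 114 mm over their backs; the gripper's body (76 mm by 85 mm) begins 54 mm behind the grasp point. The pads swing forward as they close: fully open they stand 13 mm farther back than shut.
Start: joints at [-1.413, 0.326, -0.193, 1.052, 0, 1.437], TCP at [0.158, -0.527, 0.256] pointing down, gripper open.
Joint ranges: [-2.65, 2.65], [-0.97, 1.79], [-1.3, 1.35], [-1.93, 2.1], [-1.47, 1.37], [-3.14, 3.14]. Speed limits (rad/s): [2.57, 2.57, 3.14, 3.14, 3.14, 3.14].

## Interface

Orientations are given as a unit quaternion [x, y, z, w].
In Python, from cell import arm gives the robot as it stands. The module is installed in compiled form; this text tells all that it offers. Calls block until the motion is done:
- arm.movep(position, orientation): joint-space move of the TCP to a pose.
- arm.servo_line(position, max_speed=0.15, frame=None, f_stop=None): straight line of the TCP; frame=None keeps the orientation; max_speed is the mean speed in m/s. With f_stop (N) it stops when the force on the tool has changed by that much, and returns True; else False.
- arm.goto_joints(angles): joint-space move.
- arm.release() and arm.grab(): open the fingers fully, or close them until they stop; the grip force is fixed at half the most.
- arm.pause(seconds).
- arm.solve_ik(position, orientation): joint angles nearest the present ones, or None.
- arm.sense(): the state.
- arm.camera(name): name is "scene" or "top" or "wrist"; returns the picture (400x640x3 uint8, red, green, blue); there is no depth.
- arm.camera_params(name): a dict with "fx", "fy", "cx", "cy" (pixels), "R" (3x3) and "t" (3): a world point X has camera coordinates R X + t; the wrist camera has in their place "mount" (4x4, takes a point from camera to tool coordinates, whose origin is the TCP and whose axes are the flange's). Camera axes: x right, y down, z forward; pixel columns grow to the right and rows downward; lengths in m; the calibration is good to about 2 mm. A picture is of the moment at which its call begins: read the wrist's pose just before it. camera_params takes no time and is no camera call.
A pose or a line that the arm cannot do raises arm.PlanningError and nothing moves.
- arm.finish_job(): hands the job in, once; it reports no verdict.
Trained networks look in the newest picture that a camera, given by its name, has taken for a name from the list of things; names that differ only in an ending like _2 or _b are one class to them, and where a whole thing is asked for, a point or a joint stands for the part that bears it (a point fixed in the world has none). Each returns a list of dicts, best first, with "confidence" (0 to 1); they miss things now and then, are a little off and sometimes report something else, mostly with a low value. They report only what shows in the picture. A call takes as long as a camera call.
- arm.silhouettes(target, camera): "pixels" (400x640 bool, what is visible of it).
- arm.tip_of(target, camera): "location" ([x, y, z] in m, in world coordinates, good to about 4 mm: a listed point, or the origin of a listed thing).
The state is a dict: "clock": time; "qpos": joint angles; "joint_velocities": joint speeds; "tau": joint torques, N m; "tcp_pos": TCP position; "ee_rot": TCP orientation; "ft_force": force on the tool from outside, world axes, zero at the start; "torque": the same for the moment, N m; "opening": finger opening in m.
Only numpy, scipy, OpenCV 4.12 (cv2) and the standard library are available. Lean on these libraries where they do the work, as an engineer would, in place of code of your own. Each camera call takes 0.05 s, during which the arm holds its last target. There are 200 camera calls.

## Working session

There is one attempt and no reset: what is moved stays moved. The work goes in short steps, each a Python script; the robot and the scene stay as the last script left them, time stands still between calls to the robot, and variables do not carry over. Pictures are saved under pics/ and viewed, about 12 in all and at most 16, crops included, and the job is handed in when it is done.

```bash
mkdir -p pics; ls
python3 - <<'E'
from cell import arm
import cv2,numpy as np
s=arm.sense();print(s)
for c in("scene","top"):
    im=arm.camera(c);cv2.imwrite(f"pics/{c}0.png",im[:,:,::-1])
    for n in["yogurt_a_mid","jam_a_mid","butter_mid","bottle_bin","jar_bin","butter_tray","storage_jar","cereal_bowl"]:
        print(c,n,[(np.round(d["location"],3).tolist(),round(d["confidence"],2)) for d in arm.tip_of(n,c)])
p=arm.camera_params("top");print(p);print(arm.camera_params("wrist"))
E
```

```text
pics
{'clock': 0.0, 'qpos': array([-1.41321444e+00,  3.26968788e-01, -1.93603033e-01,  1.05201017e+00,
        7.23952960e-06,  1.43658399e+00]), 'joint_velocities': array([ 0.00102646,  0.00053728,  0.00023177, -0.00065293, -0.00080105,
       -0.00071346]), 'tau': array([-1.15916930e-03, -4.43393826e+01,  2.62440509e+01,  1.55819475e-02,
       -1.76462813e-04,  3.21851239e-06]), 'tcp_pos': array([ 0.15813781, -0.5261973 ,  0.25548098]), 'ee_rot': array([ 9.89375488e-01,  1.45380005e-01, -6.81279345e-06, -8.92813920e-04]), 'ft_force': array([-0.21198214, -0.59863232,  0.37764142]), 'torque': array([ 0.01894619, -0.02420435, -0.05453288]), 'opening': 0.08556868363241839}
scene yogurt_a_mid [([0.458, -0.006, 0.049], 0.64)]
scene jam_a_mid [([0.377, 0.277, 0.032], 0.81)]
scene butter_mid [([0.386, -0.266, 0.021], 0.81)]
scene bottle_bin [([0.596, -0.271, -0.001], 0.56)]
scene jar_bin [([0.624, -0.017, 0.001], 0.66)]
scene butter_tray [([0.613, 0.258, 0.004], 0.88), ([0.374, 0.281, 0.033], 0.36)]
scene storage_jar [([0.514, -0.578, 0.004], 0.91)]
scene cereal_bowl [([0.801, 0.061, -0.0
[... 514 characters left out ...]
17.1906264523634, 'cy': 194.53269784706575, 'R': array([[ 0.0096196 , -0.99994997, -0.00274337],
       [-0.9966535 , -0.0093651 , -0.08120398],
       [ 0.08117422,  0.00351534, -0.99669373]]), 't': array([-0.15663488,  0.58442761,  1.26123914])}
{'fx': 277.2363895994926, 'fy': 277.2363895994926, 'cx': 320.3065730702509, 'cy': 194.81375188622428, 'mount': array([[ 1.55328632e-03, -9.64300580e-01, -2.64805547e-01,
         6.59156537e-02],
       [ 9.99998574e-01,  1.67321292e-03, -2.27321837e-04,
         1.08020123e-03],
       [ 6.62282643e-04, -2.64804817e-01,  9.64301805e-01,
        -1.18396338e-01],
       [ 0.00000000e+00,  0.00000000e+00,  0.00000000e+00,
         1.00000000e+00]])}
```

View pics/top0.png

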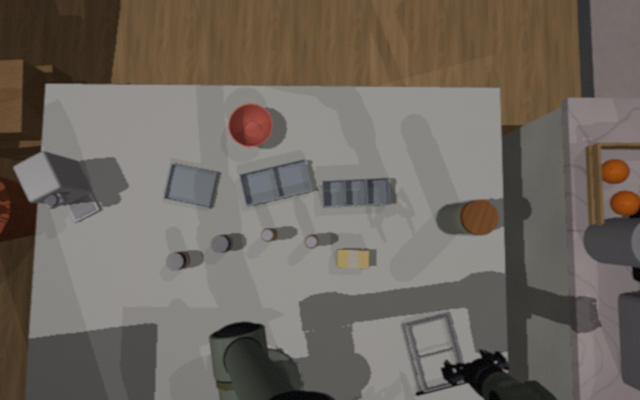

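View pics/scene0.png

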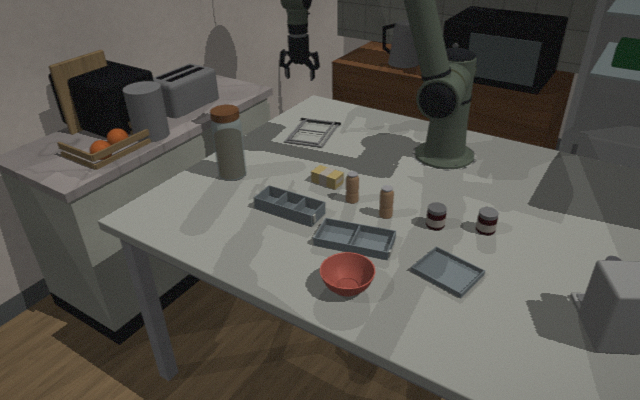

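Top view: bottles are at about (269,234) and (311,241), jam jars at (221,243) and (177,261), butter at (353,259). The bins at (190,185), (277,182) and (358,192) are slightly turned. I still need their yaws.

```bash
cat > h.py <<'E'
from cell import arm
import numpy as np, cv2
from scipy.spatial.transform import Rotation as Rot
def cam(name):
    p=arm.camera_params(name)
    if name!="wrist": return p,np.array(p["R"]),np.array(p["t"])
    s=arm.sense(); T=np.eye(4);T[:3,:3]=Rot.from_quat(s["ee_rot"]).as_matrix();T[:3,3]=s["tcp_pos"]
    C=np.linalg.inv(T@np.array(p["mount"])); return p,C[:3,:3],C[:3,3]
def toplane(uv,z,c):
    p,R,t=c; uv=np.asarray(uv,float)
    d=np.c_[(uv[:,0]-p["cx"])/p["fx"],(uv[:,1]-p["cy"])/p["fy"],np.ones(len(uv))]@R
    o=-R.T@t; return (o+d*((z-o[2])/d[:,2])[:,None])[:,:2]
def topx(X,c):
    p,R,t=c; q=R@np.asarray(X,float)+t; return np.array([p["fx"]*q[0]/q[2]+p["cx"],p["fy"]*q[1]/q[2]+p["cy"]])
def rect(mask,z,c):
    """centre, sizes, yaw of long side (rad, mod pi) on plane z"""
    m=max(cv2.findContours(mask.astype(np.uint8),cv2.RETR_EXTERNAL,cv2.CHAIN_APPROX_NONE)[0],key=cv2.contourArea)[:,0]
    P=toplane(m,z,c); (cx,cy),(w,h),_=r=cv2.minAreaRect((P*1000).astype(np.float32))
    b=cv2.boxPoints(r); e=max(b[1]-b[0],b[2]-b[1],key=np.linalg.norm)
    return np.round([cx,cy,min(w,h),max(w,h)],1), np.degrees(np.arctan2(e[1],e[0]))%180
def down(jaw):  # tool z down, tool y along world angle jaw (rad)
    y=np.array([np.cos(jaw),np.sin(jaw),0]);z=np.array([0,0,-1.]);x=np.cross(y,z)
    return Rot.from_matrix(np.c_[x,y,z]).as_quat()
E
python3 - <<'E'
from h import *
arm.camera("top");c=cam("top")
for n,z in[("bottle_bin",.042),("jar_bin",.028),("butter_tray",.016),("butter_mid",.042),("yogurt_a_mid",.1),("jam_a_mid",.066)]:
    for d in arm.silhouettes(n,"top"):
        m=d["pixels"];v,u=np.nonzero(m);print(n,round(d["confidence"],2),len(u),u.mean().round(1),v.mean().round(1),*rect(m,z,c))
E
```

```text
bottle_bin 0.81 1929 355.8 192.2 [ 591.8 -273.6   89.3  219.2] 93.21231
jar_bin 0.92 2277 275.3 182.0 [623.3 -18.5 108.9 222.5] 103.7593
butter_tray 0.81 1724 190.8 185.1 [612.5 253.1 118.1 154.6] 79.540306
butter_tray 0.42 583 352.5 258.1 [ 387.8 -265.4   56.   100.6] 90.55934
butter_mid 0.57 586 352.8 258.3 [ 388.2 -263.2   57.9   98.5] 90.32448
yogurt_a_mid 0.67 186 268.8 234.3 [460.1 -10.4  38.2  47.3] 90.55627
jam_a_mid 0.62 362 177.4 260.2 [380.2 268.5  53.9  69.5] 92.01911
```

```bash
cat > look.py <<'E'
from h import *
import sys
arm.movep([.45,float(sys.argv[1]),.33],down(np.radians(-90)))
c=cam("wrist");im=arm.camera("wrist");cv2.imwrite(sys.argv[2],im[:,:,::-1])
print(arm.sense()["clock"],arm.sense()["qpos"].round(2))
for n,z in[("bottle_bin",.042),("jar_bin",.028),("butter_tray",.016),("butter_mid",.042)]:
    for d in arm.silhouettes(n,"wrist")[:2]: print(n,round(d["confidence"],2),*rect(d["pixels"],z,c))
for n in["yogurt_a_mid","jam_a_mid","butter_mid","bottle_bin","jar_bin","butter_tray"]:
    print(n,[(np.round(d["location"],3).tolist(),round(d["confidence"],2)) for d in arm.tip_of(n,"wrist")])
E
python3 look.py -0.13 pics/w1.png; python3 look.py 0.16 pics/w2.png
```

```text
3.1083 [-0.44  0.13 -0.26  1.18 -0.    2.7 ]
bottle_bin 0.93 [ 593.2 -270.8   87.9  220.9] 93.21482
butter_tray 0.64 [612.  245.8 120.5 157.8] 79.460175
butter_tray 0.25 [426.  157.7  61.2 101.9] 108.15214
butter_mid 0.6 [ 393.4 -260.8   62.3  104.8] 90.04934
yogurt_a_mid [([0.462, -0.003, 0.051], 0.9)]
jam_a_mid [([0.376, 0.278, 0.029], 0.79)]
butter_mid [([0.389, -0.263, 0.022], 0.87)]
bottle_bin [([0.596, -0.268, -0.0], 0.92)]
jar_bin [([0.621, -0.021, -0.002], 0.56)]
butter_tray [([0.613, 0.254, 0.001], 0.94)]
8.3083 [ 0.19  0.15 -0.23  1.19  0.   -2.95]
bottle_bin 0.65 [ 590.7 -207.5   86.6  140.6] 93.19188
bottle_bin 0.35 [607.6 247.3 114.7 143.4] 79.80546
jar_bin 0.85 [624.4 -15.7 106.5 223.6] 103.875534
butter_tray 0.86 [612.9 253.1 122.2 154.4] 79.760994
butter_tray 0.26 [369.3 284.8  58.1  85.8] 144.73212
butter_mid 0.79 [ 394.  -248.2   62.3  131. ] 90.08891
yogurt_a_mid [([0.462, -0.002, 0.051], 0.93)]
jam_a_mid [([0.377, 0.28, 0.03], 0.93)]
butter_mid [([0.39, -0.265, 0.021], 0.87)]
bottle_bin [([0.595, -0.268, -0.003], 0.6)]
jar_bin [([0.626, -0.018, 0.001], 0.79)]
butter_tray [([0.614, 0.254, 0.003], 0.81)]
```

Run:
```python
from h import *
arm.movep([.40,.01,.30],down(np.radians(90)))
c=cam("wrist");im=arm.camera("wrist")[:,:,::-1].copy()
for X,h,r in[((.461,-.003),.1,.015),((.44,-.134),.1,.015),((.43,.144),.066,.0268),((.377,.279),.066,.0268),((.44,-.134),0,.021),((.43,.144),0,.028)]:
    for a in np.linspace(0,6.28,30):
        cv2.circle(im,tuple(map(int,topx([X[0]+r*np.cos(a),X[1]+r*np.sin(a),h],c).round())),0,(0,255,0),-1)
cv2.imwrite("pics/w3.png",im)
print(arm.sense()["clock"],arm.sense()["qpos"].round(2))
for n in["yogurt_a_mid","jam_a_mid"]:
    print(n,[(np.round(d["location"],3).tolist(),round(d["confidence"],2)) for d in arm.tip_of(n,"wrist")+arm.tip_of(n[:-5]+"b_mid","wrist")])
```

```text
11.2333 [-0.16  0.01 -0.46  1.1   0.   -0.16]
yogurt_a_mid [([0.459, -0.003, 0.053], 0.79), ([0.596, -0.269, -0.001], 0.37), ([0.443, -0.131, 0.05], 0.66)]
jam_a_mid [([0.379, 0.274, 0.034], 0.67), ([0.431, 0.146, 0.033], 0.92)]
```

View pics/w3.png

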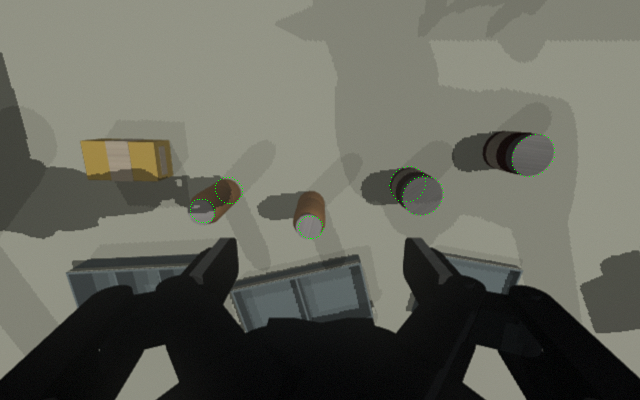

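Both overlays fit the jars and bottles, so all poses are known. Before gripping, I'll check where the open fingertips sit along the tool axis. The project of the tip in the wrist picture should show inner edges at about (236,240) and (405,240).

```bash
cat >> h.py <<'E'
BINS=dict(bottle=((.595,-.270),93.2),jar=((.624,-.018),103.8),tray=((.613,.254),79.6))
def bay(b,y):
    (x0,y0),a=BINS[b];a=np.radians(a);return np.array([x0+y*np.cos(a),y0+y*np.sin(a)])
def st(m):
    s=arm.sense();print(m,"t",round(s["clock"],1),"tcp",s["tcp_pos"].round(4),"open",round(s["opening"],4),"F",s["ft_force"].round(1),flush=True)
def pick(xy,h,jaw,lift=.22,app=.17):
    q=down(np.radians(jaw)); z=h+.006
    arm.movep([*xy,app],q); arm.servo_line([*xy,z],.12); arm.grab(); st("grab")
    arm.servo_line([*xy,lift],.2); st("lift")
def place(xy,h,jaw,floor=.004,carry=.22,f=4,up=.2):
    q=down(np.radians(jaw)); z=h+.006+floor
    arm.movep([*xy,carry],q); arm.servo_line([*xy,z+.012],.15); arm.pause(.2)
    print("contact",arm.servo_line([*xy,z-.004],.03,f_stop=f)); st("down")
    arm.release(); arm.pause(.2); arm.servo_line([*xy,up],.2); st("up")
E
python3 - <<'E'
from h import *
p=arm.camera_params("wrist");M=np.linalg.inv(p["mount"])
for y in(.0425,-.0425):
  for x in (-.011,.011):
    for z in(.025,.012): print(x,y,z,topx([x,y,z],(p,M[:3,:3],M[:3,3])).round(0))
pick((.442,-.133),.066,90)
E
```

```text
-0.011 0.0425 0.025 [396. 261.]
-0.011 0.0425 0.012 [403. 273.]
0.011 0.0425 0.025 [399. 225.]
0.011 0.0425 0.012 [406. 235.]
-0.011 -0.0425 0.025 [248. 261.]
-0.011 -0.0425 0.012 [242. 273.]
0.011 -0.0425 0.025 [246. 225.]
0.011 -0.0425 0.012 [239. 235.]
grab t 13.7 tcp [ 0.4424 -0.1332  0.0726] open 0.0408 F [-1.6 -0.4  5.1]
lift t 14.6 tcp [ 0.4413 -0.1327  0.219 ] open 0.0409 F [ 0.6  0.6 -1.5]
```

Open tips sit about 12 mm ahead of the TCP, so the 25 mm figure is for shut fingers. I can therefore grip jars and butter slightly lower. The first bottle is held (opening 41 mm).

Run:
```python
from h import *
place(bay("bottle",-.069),.066,93.2)
c=cam("wrist");cv2.imwrite("pics/p1.png",arm.camera("wrist")[:,:,::-1])
```

```text
contact True
down t 17.3 tcp [ 0.5991 -0.3395  0.0765] open 0.0409 F [-0.3 -0.3  3.5]
up t 18.8 tcp [ 0.5983 -0.3385  0.1989] open 0.0853 F [ 0.1 -0.3 -1.7]
```

View pics/p1.png

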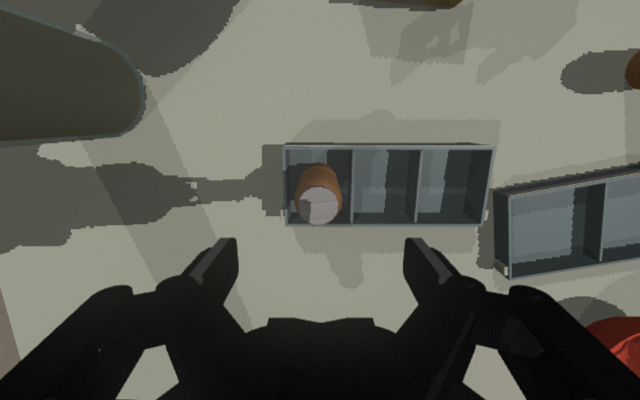

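The bottle stands in the end bay at (320,195), and contact came at the expected floor height. Next is the second bottle, then the jars.

Run:
```python
from h import *
pick((.461,-.003),.066,90); place(bay("bottle",.069),.066,93.2)
cv2.imwrite("pics/p2.png",arm.camera("wrist")[:,:,::-1])
pick((.431,.145),.041,90,app=.15); 
assert arm.sense()["opening"]>.05
place(bay("jar",-.053),.041,103.8)
cv2.imwrite("pics/p3.png",arm.camera("wrist")[:,:,::-1])
cv2.imwrite("pics/p23.png",np.hstack([cv2.resize(cv2.imread(f"pics/p{i}.png"),(400,250)) for i in(2,3)]))
```

```text
grab t 21.6 tcp [ 0.4614 -0.003   0.0726] open 0.0411 F [-1.1  1.   5.7]
lift t 22.5 tcp [ 0.4602 -0.0029  0.2189] open 0.0408 F [-0.1 -0.1 -1.5]
contact True
down t 25.1 tcp [ 0.5914 -0.2017  0.0764] open 0.0408 F [ 0.6 -0.4  3. ]
up t 26.6 tcp [ 0.5905 -0.2008  0.199 ] open 0.0858 F [-0.1 -0.1  0.2]
grab t 29.5 tcp [0.4316 0.1451 0.048 ] open 0.054 F [-1.4 -0.2  7.8]
lift t 30.5 tcp [0.4301 0.1449 0.219 ] open 0.0539 F [-0.5 -0.  -2.4]
contact True
down t 33.5 tcp [ 0.6367 -0.0696  0.0521] open 0.0539 F [-1.1  0.6  4.8]
up t 35.0 tcp [ 0.6359 -0.0693  0.1988] open 0.0855 F [-0.7  0.1 -0.9]
```

View pics/p23.png

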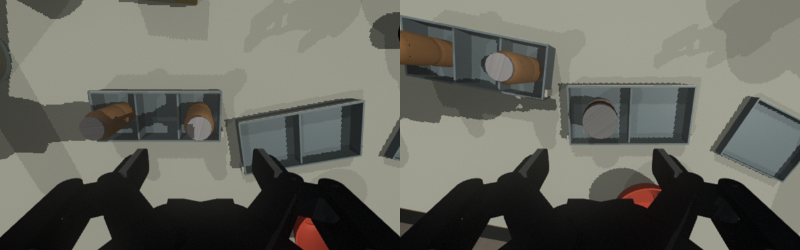

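Both bottles are in the end bays and the jar is in the left bay of its bin. Next: the second jar, then the butter.

Run:
```python
from h import *
pick((.377,.278),.041,90,app=.15)
assert arm.sense()["opening"]>.05
place(bay("jar",.053),.041,103.8)
cv2.imwrite("pics/p4.png",arm.camera("wrist")[:,:,::-1])
pick((.389,-.264),.030,0.2,app=.15)
assert arm.sense()["opening"]>.05
cv2.imwrite("pics/p5.png",arm.camera("wrist")[:,:,::-1])
cv2.imwrite("pics/p45.png",np.hstack([cv2.resize(cv2.imread(f"pics/p{i}.png"),(400,250)) for i in(4,5)]))
```

```text
grab t 38.1 tcp [0.3775 0.2784 0.0481] open 0.0538 F [-1.7 -0.2  8.9]
lift t 39.1 tcp [0.3762 0.2776 0.2189] open 0.054 F [ 0.4  0.4 -2.2]
contact True
down t 42.2 tcp [0.6115 0.0334 0.0522] open 0.0538 F [-1.  -0.4  5.4]
up t 43.7 tcp [0.6106 0.0335 0.1989] open 0.0853 F [-0.3  0.4 -0.5]
grab t 46.7 tcp [ 0.3895 -0.2644  0.0369] open 0.0527 F [-0.7  0.9  5.8]
lift t 47.7 tcp [ 0.3884 -0.2634  0.2189] open 0.0531 F [ 0.1  0.6 -1.6]
```

View pics/p45.png

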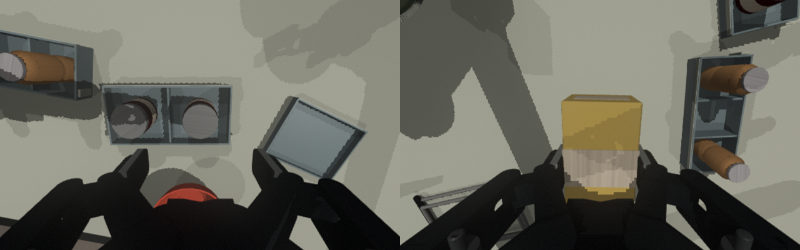

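Both jars stand in their bays, and the butter is gripped at its band and level. Placing it now.

Run:
```python
from h import *
place(bay("tray",0),.030,-10.4)
arm.movep([.42,.05,.33],down(np.radians(90)))
a=arm.camera("top")[110:300,140:420,::-1];b=arm.camera("scene")[130:320,220:500,::-1]
cv2.imwrite("pics/f.png",np.vstack([cv2.resize(k,None,fx=1.55,fy=1.55,interpolation=3) for k in(a,b)]))
arm.movep([.47,.2,.33],down(np.radians(-10.4)))
c=cam("wrist");im=arm.camera("wrist");cv2.imwrite("pics/f2.png",im[:,:,::-1])
for d in arm.silhouettes("butter_mid","wrist")[:1]: print(rect(d["pixels"],.046,c))
for cm in("wrist","scene"):
  if cm=="scene": arm.camera(cm)
  for n in["butter_mid","storage_jar","cereal_bowl","jam_a_mid","yogurt_a_mid"]:
    print(cm,n,[(np.round(d["location"],3).tolist(),round(d["confidence"],2)) for d in arm.tip_of(n,cm)])
st("end")
```

```text
contact True
down t 51.7 tcp [0.6132 0.2541 0.0406] open 0.0532 F [ 0.8 -0.9  3.2]
up t 53.3 tcp [0.6123 0.2538 0.1988] open 0.0858 F [-0.1  0.1  0.1]
(array([607.9, 255.1,  66.3,  96.6]), np.float32(79.700195))
wrist butter_mid [([0.612, 0.254, 0.025], 0.81)]
wrist storage_jar [([0.608, 0.034, 0.035], 0.72)]
wrist cereal_bowl [([0.798, 0.06, 0.002], 0.79)]
wrist jam_a_mid [([0.609, 0.031, 0.038], 0.92)]
wrist yogurt_a_mid []
scene butter_mid [([0.614, 0.251, 0.027], 0.7)]
scene storage_jar [([0.514, -0.579, 0.002], 0.85)]
scene cereal_bowl [([0.801, 0.058, -0.005], 0.94)]
scene jam_a_mid [([0.61, 0.035, 0.038], 0.77)]
scene yogurt_a_mid [([0.59, -0.208, 0.053], 0.78)]
end t 57.6 tcp [0.47 0.2  0.33] open 0.0854 F [-0.4  0.2 -0.1]
```

View pics/f.png

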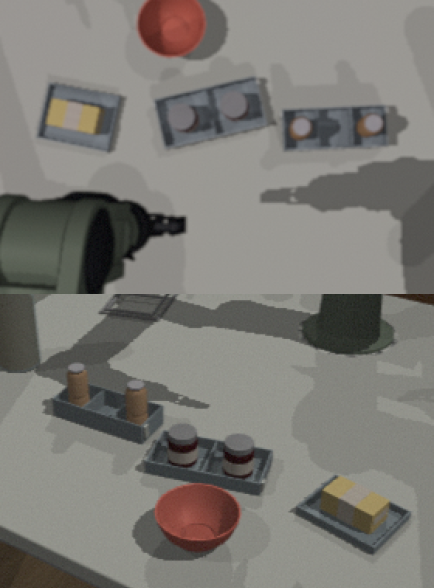

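View pics/f2.png

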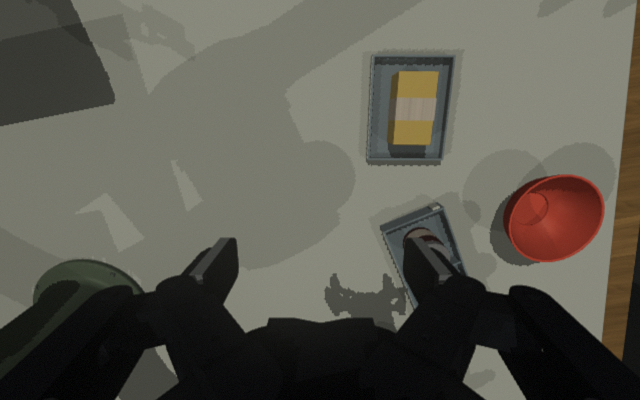

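All five items are upright or flat in their places: the bottles are in separate bays, the jars in separate bays, and the butter lies lengthways inside the rim at about (413,107). The bystanders haven't moved.

```bash
python3 -c "
from cell import arm
arm.finish_job()"
```

```text
the job is handed in; nothing more can be done
```

The job is done and handed in at about 58 s on the robot's clock (limit 136 s).

- **Bottles:** The two yogurt bottles went in first and stand in the end bays of the bottle bin, leaving the middle bay empty.
- **Jars:** Each jam jar stands in its own bay of the jar bin.
- **Butter:** It lies flat, lengthways and inside the rim of the butter tray. Its centre was measured at (0.612, 0.254), against the tray's centre at (0.613, 0.254). Its yaw was 79.7°, against the tray's 79.6°.

Each item was lowered until it touched down at the expected floor height, within about 1 mm, before I let go. The highest force I read was about 9 N, while gripping; I did not log it continuously.

The last pictures show everything in place. The storage jar and cereal bowl were within about 3 mm of where they started, which is within measurement error.

One check disagreed: in the last wrist picture the network reported a "storage_jar" (0.72) that was really a jam jar. The scene camera found the real storage jar in its place.

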